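# Hook in a control box cover and lock its recessed latch with a T-handle key

### The arm

A 6-joint arm with a two-finger parallel gripper is mounted at the origin on a cart in front of the work surface, level with it; the furniture and walls round the work are solid. World frame = base frame: x ahead of the robot, y to its left, z up, the work surface at z = 0. Lengths are in m, angles in degrees, forces in N, time in s.
With the tool pointing down it reaches from about 0.4 to 0.825 m from the base axis. Payload 7 kg.
Tool frame: the origin (TCP) lies midway between the tips of the shut fingers; the grasp point (between the pads) lies 19 mm behind it; z points along the fingers, y is the line along which they close (so a half turn about z gives the same grasp; the last joint's range is limited). The gripper opens to 88 mm and grips with 3 to 60 N. Pads are 19 mm wide; open, the fingers measure 130 mm over their backs; the gripper's body (78 mm by 193 mm) begins 47 mm behind the grasp point.
Start: joints at [-52.363, 20.546, 0.682, 0, -70.136, -16.507], TCP at [0.243, -0.63, 0.227] pointing down, gripper open.
Joint ranges: [-176.03, 176.03], [-82.01, 121.73], [-58.28, 71.71], [-173.87, 95.51], [-174.79, -0.11], [-173.66, 173.66]. Speed limits (degrees/s): [136.94, 136.94, 172.46, 180, 180, 180].

### API

Orientations are given as [roll, pitch, yaw] about the fixed x, y, z axes, in that order (R = Rz(yaw) Ry(pitch) Rx(roll)).
In Python, from plant import telemetry, viewer, workorder gives the robot as it stands. The module is installed in compiled form; this text tells all that it offers.
- The arm moves only by the tool carry_out, never from a script. Its argument "rows" is a list of rows, each a list of 6 numbers: the shift along the tool's x, y, z in m, then the turn, a rotation vector about the tool's x, y, z in rad. In form: [[tx, ty, tz, ax, ay, az], ...]. A call has 1 to 8 rows; each row is the pose to reach, as a shift and turn from the pose commanded when the call began, along the tool's axes at that moment; what a row does not reach only later rows make up. A row lasts 1/8 s, in which the tool goes at most 62.5 mm and 10.7 degrees, less where a joint would pass 70% of its speed; a pose out of reach is approached as far as the arm can. A call with a gripper value outside its range is refused whole. "grip" is the gripper's target within -1 to 1 (fully open at 1, half-way at 0, shut at -1), set as the call begins (left out, the last holds). The fingers move at their own pace and stop on an object; the grip force is fixed at half the most. Time passes only in rows, so rows that repeat a pose let the fingers close. It gives the time, the measured TCP pose, the force, the opening and the grip force at its end, in the units of the state.
- telemetry.get_obs(): the state, without advancing time (a new reading comes with each control period).
- viewer.snapshot(name): name is "scene" or "top" or "wrist"; returns the picture (400x640x3 uint8, red, green, blue); there is no depth.
- viewer.camera_info(name): a dict with "intrinsics" (3x3 intrinsics, pixels), "extrinsics" (4x4, takes a point from camera to world coordinates); the wrist camera has in their place "tool_from_camera" (4x4, takes a point from camera to tool coordinates, whose origin is the TCP and whose axes are the flange's). Camera axes: x right, y down, z forward; pixel columns grow to the right and rows downward; lengths in m; the calibration is good to about 2 mm. A picture is of the moment at which its call begins: read the wrist's pose just before it. camera_info takes no time and is no camera call.
- workorder.close_job(): hands the job in; it is judged then, once.
The state is a dict: "clock": time; "joint_pos": joint angles; "qvel": joint speeds; "tau": joint torques, N m; "tool_pos": TCP position; "orientation": TCP orientation; "force": force on the tool from outside, world axes, zero at the start; "moment": the same for the moment, N m; "opening": finger opening in m; "gripper_force": force on a finger pad.
Only numpy, scipy, OpenCV 4.12 (cv2) and the standard library are available. Lean on these libraries where they do the work, as an engineer would, in place of code of your own. Each camera call takes 0.05 s, during which the arm holds its last target. There are 200 camera calls.

### The job

Close up the grey control box: hook the tab of the loose aluminium cover under the box's lip at a tilt, swing it down until it lies flat in the opening, and let go. Then take the T-handle key from its stand, put its blade into the recessed slotted latch at the far end of the box and turn it clockwise (seen from above) until it stops. Finally put the key back upright, fully home, in its stand, and leave the tape roll, screwdriver and loupe where they are.

Things in the scene. Friction and masses are not known exactly. Their poses are not given: they have to be found in the camera images.
- control_box: Grey metal control box fixed on the bench, 144 x 68 mm. Origin: on the bench under the middle of its cover opening; x toward the latch end, z up. The cover rests on a ledge 30 mm up, between the lip's edge at x = -45 and the far face at x = +45 (rises to 35 mm); side walls at y = +-29 mm rise to 34 mm. With the cover home, its grip point is at x -5 to +3, y within 3, z 58 mm.
- lip (a point): Middle of the lower edge of the lip at the box's near end (box x = -45), 41 mm above the bench; axes as the box. The lip is 4 mm thick, top 45 mm up. The tab goes into the recess under it: 11 mm deep to an end wall at box x = -56, 11 mm high, floor 30 mm up. The cover fits only tab first, tab end tilted down about 20 degrees, then swung flat; laid in flat it does not fit.
- cover_grip (a point): Loose aluminium cover, 84 x 52 x 5 mm, 120 g, with a tab 30 mm wide, 4 mm thick, flush with the underside, at its -x end (tab tip at x = -51 mm). The point is the middle of the bar of its black bridge pull, 28 mm above the underside; x along cover and bar, z up. Bar 44 mm long (x), 12 mm wide, 22 to 36 mm above the underside, posts at x = +-17. Starts flat on the bench.
- key_handle (a point): T-handle key, 90 g, upright in its stand. The point is the middle of its black cross bar (56 mm long (x), 14 mm wide, 16 mm high); z up. Below: hub 12 mm thick, steel collar 32 mm across with its underside 46 mm below the point, 8 mm shaft, flat blade 16 mm wide along x (parallel to the bar), 4 mm thick, 14 mm long, its lower end 92 mm below the point.
- drive (a point): Slot of the cam latch, in a round well 22 mm wide in the latch housing (box x = 50 to 82, 72 mm wide, top 62 mm up). The point is on the upright turning axis (box x = 65, y = 0) at the slot's mouth, 50 mm up; x (either way) along the slot. Slot 6.5 mm wide, floor 41 mm up, bevelled, open at both ends; the blade has 0.2 rad of play in it.
- latch (a joint): Turn of the latch in rad: 0 is open (slot 1.4 rad from the box's x axis), grows clockwise seen from above, end stop at 1.4 (slot parallel to the box's x axis). As it turns, an arm inside the housing swings out over the cover's far edge, 2 mm above a seated cover. Stiff (0.06 N m); it stays where it is left.
- stand: Grey plastic key stand fixed on the bench, 46 x 46 x 56 mm high, with a round bevelled hole, 22 mm wide, 52 mm deep, in its top. Origin: centre of its underside, z up. With the key home (collar on the stand's top) the key's handle point is 102 mm above the bench. Bags up to 115 mm high lie between stand and box; a lamp pole stands 0.6 m ahead, 0.39 m left of the base.
- tape_roll: Roll of black tape, 62 mm across and 19 mm high, lying flat beyond the box: bystander. Origin: centre of its underside.
- fine_driver: Thin dark screwdriver, 130 mm long, lying between the bags: bystander. Origin: middle of its underside.
- loupe: Small black loupe, 35 mm across and 25 mm high, standing right of the box: bystander. Origin: centre of its underside.

How it is judged:
By the outcome, as a careful person would: the job done as asked, in the order asked, and still so for the second after the job is handed in, with the robot touching nothing.
It also fails if it takes over 67 s, if anything falls off the work surface, if the arm or the gripper's body presses on something with over 40 N, if the wrist force passes 120 N, or if a joint passes its speed limit or range.

## Working session

There is one attempt and no reset: what is moved stays moved. The work goes in short steps, Python scripts to look and compute and a tool call to move; the robot and the scene stay as the last step left them, time stands still between calls to the robot, and variables do not carry over. Pictures are saved under pics/ and viewed, at most 10 in all, crops included, and the job is handed in when it is done.

Besides the shell and the picture viewer there is one more tool, called as a command line: name --pt "numbers of a row" for each row, then --argument value for the rest. carry_out: Moves the arm, as the interface text tells. Its arguments: {"type":"object","properties":{"rows":{"type":"array"},"grip":{"type":"number"}},"required":["rows"]}

```bash
mkdir -p pics; cat > h.py <<'E'
import numpy as np, cv2
from plant import telemetry, viewer, workorder
from scipy.spatial.transform import Rotation as R
def snap(n,f): 
    im=viewer.snapshot(n); cv2.imwrite('pics/'+f,im[:,:,::-1]); return im
E
python3 - <<'E'
from h import *
for n in ['scene','top']:
    snap(n,n+'0.png'); c=viewer.camera_info(n); print(np.round(c['intrinsics'],1).tolist(),np.round(c['extrinsics'],4).tolist())
print(viewer.camera_info('wrist'))
print(telemetry.get_obs())
E
```

```text
[[496.9, 0.0, 317.8], [0.0, 496.9, 205.0], [0.0, 0.0, 1.0]] [[0.7602, -0.3316, 0.5587, -0.021], [-0.6493, -0.4197, 0.6343, -0.9204], [0.0242, -0.8449, -0.5344, 0.6805], [0.0, 0.0, 0.0, 1.0]]
[[469.9, 0.0, 318.0], [0.0, 469.9, 194.1], [0.0, 0.0, 1.0]] [[-0.0699, -0.9763, 0.2049, 0.3659], [-0.9975, 0.0692, -0.0105, -0.1912], [-0.0039, -0.2051, -0.9787, 1.0892], [0.0, 0.0, 0.0, 1.0]]
{'intrinsics': array([[353.09905024,   0.        , 313.90131332],
       [  0.        , 353.09905024, 199.61727681],
       [  0.        ,   0.        ,   1.        ]]), 'tool_from_camera': array([[ 2.08107255e-04, -9.56189157e-01, -2.92749470e-01,
         7.75866929e-02],
       [ 9.99999962e-01,  1.46729331e-04,  2.31618700e-04,
        -8.98738535e-04],
       [-1.78516356e-04, -2.92749507e-01,  9.56189152e-01,
        -1.59408788e-01],
       [ 0.00000000e+00,  0.00000000e+00,  0.00000000e+00,
         1.00000000e+00]])}
{'clock': 0.1, 'joint_pos': array([-5.23631207e+01,  2.05889741e+01,  6.38416992e-01, -1.75174016e-02,
       -7.01361476e+01, -1.65074083e+01]), 'qvel': array([ 0.0109056 , -0.13031013,  0.10957948, -0.02562369, -0.08032747,
       -0.05477086]), 'tau': array([-1.79516355e-03, -5.84162307e+01,  2.93754351e+01,  7.01538205e+00,
        1.01889332e-02, -7.76388583e-05]), 'tool_pos': array([ 0.24313876, -0.62921302,  0.22569392]), 'orientation': array([ 1.79912189e+02, -8.84900784e-03, -1.58876487e+02]), 'force': array([-1.02525428, -0.16244593,  0.14802262]), 'moment': array([-0.01764385, -0.00405051,  0.01550296]), 'gripper_force': 0.0, 'opening': 0.08761208307338463}
```

View pics/scene0.png

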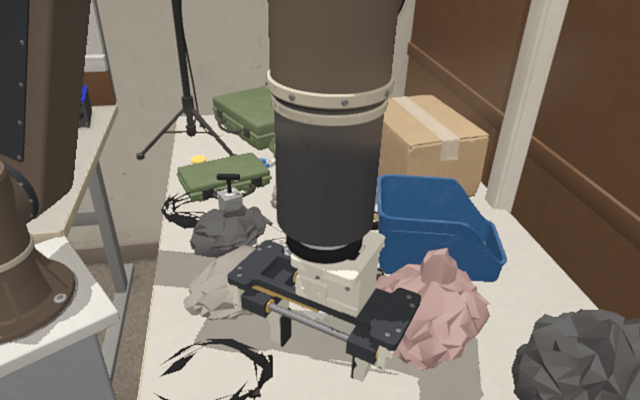

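View pics/top0.png

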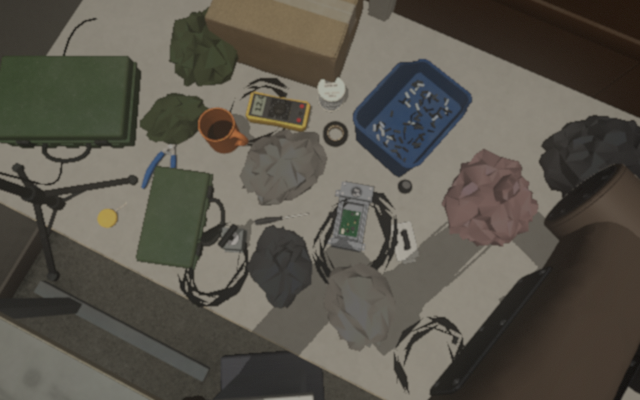

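```bash
cat >> h.py <<'E'
def w2p(n,P):
    c=viewer.camera_info(n);T=np.linalg.inv(c['extrinsics']);p=(T[:3,:3]@np.array(P).T).T+T[:3,3];q=(c['intrinsics']@p.T).T;return q[:,:2]/q[:,2:]
def ray(K,T,uv,z):
    d=T[:3,:3]@np.linalg.solve(K,[uv[0],uv[1],1]);o=T[:3,3];return o+d*(z-o[2])/d[2]
def p2w(n,uv,z):
    c=viewer.camera_info(n);return ray(c['intrinsics'],np.array(c['extrinsics']),uv,z)
def wristT(o=None):
    o=o or telemetry.get_obs();T=np.eye(4);T[:3,:3]=R.from_euler('xyz',o['orientation'],degrees=True).as_matrix();T[:3,3]=o['tool_pos']
    return T@viewer.camera_info('wrist')['tool_from_camera']
def wp(T,uv,z): return ray(viewer.camera_info('wrist')['intrinsics'],T,uv,z)
E
python3 - <<'E'
from h import *
im=cv2.imread('pics/top0.png')[170:280,200:440]
cv2.imwrite('pics/c1.png',cv2.resize(im,None,fx=3.3,fy=3.3,interpolation=cv2.INTER_CUBIC))
for n,uv,z in [('cover grip',(405,238),.028),('key',(232,234),.1),('box',(349,222),.03),('latch',(355,190),.055)]:print(n,p2w('top',uv,z))
E
```

```text
cover grip [ 0.47301416 -0.39169349  0.028     ]
key [ 0.49990391 -0.0143497   0.1       ]
box [ 0.5180418  -0.26831045  0.03      ]
latch [ 0.5859733  -0.28603113  0.055     ]
```

View pics/c1.png

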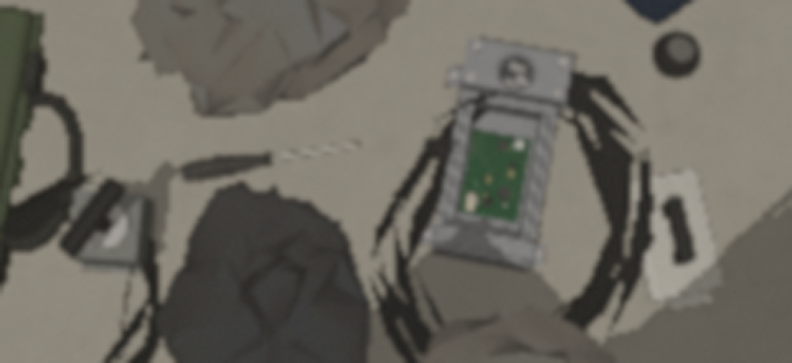

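The crop shows the key stand around crop (110,215), with the bar at about 45°. The box runs up the picture, with its latch at (515,70). The cover is at (680,235), tab end down. I'm going above the box and cover for a wrist look.

```bash
cat >> h.py <<'E'
def go(pos,rpy,o=None,cmd=None):
    """print shift+rotvec in tool axes from measured (or cmd=(pos,rpy)) to target"""
    o=o or telemetry.get_obs(); p0,r0=cmd or (o['tool_pos'],o['orientation'])
    A=R.from_euler('xyz',r0,degrees=True);B=R.from_euler('xyz',rpy,degrees=True)
    v=np.r_[A.inv().apply(np.array(pos)-p0),(A.inv()*B).as_rotvec()]
    print(np.round(v,4).tolist()); return v
E
python3 -c "
from h import *
go([.46,-.34,.24],[180,0,-170])"
```

```text
[-0.3065, 0.1916, -0.0141, 0.0015, -0.0003, 0.1941]
```

carry_out --pt "-0.044 0.027 -0.002 0 0 0.028" --pt "-0.088 0.055 -0.004 0 0 0.056" --pt "-0.131 0.082 -0.006 0 0 0.084" --pt "-0.175 0.11 -0.008 0 0 0.112" --pt "-0.219 0.137 -0.01 0 0 0.14" --pt "-0.263 0.164 -0.012 0 0 0.168" --pt "-0.306 0.192 -0.014 0 0 0.194" --pt "-0.306 0.192 -0.014 0 0 0.194"

```text
clock: 1.1
tool_pos: [0.4612, -0.3377, 0.2405]
orientation: [180.0, 0.0, -169.8]
force: [-0.8, 0.6, -0.3]
opening: 0.0874
gripper_force: 0.0
```

```bash
python3 - <<'E'
from h import *
o=telemetry.get_obs();print(o['clock'],o['tool_pos'],o['orientation'],o['qvel'].max(),o['force'])
snap('wrist','w1.png');np.save('w1T.npy',wristT(o))
E
```

```text
1.1 [ 0.46124573 -0.33767118  0.24047011] [ 1.79981258e+02  1.25284691e-02 -1.69780182e+02] 2.938658369854532 [-0.8339299   0.5734446  -0.25982909]
```

View pics/w1.png

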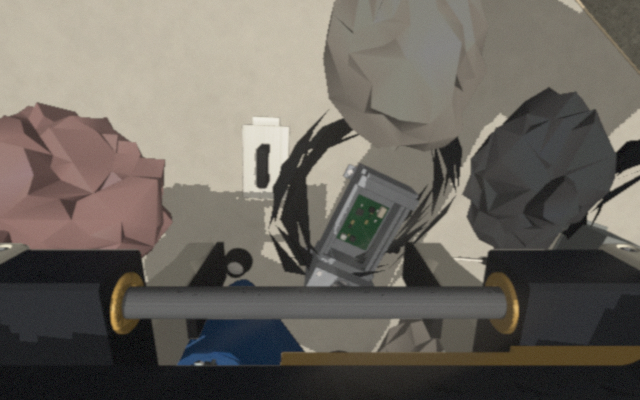

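The wrist view shows the white cover at (265,160), tab up at (265,121), and its black bar at (263,166). The box is at (370,210), with the latch end hidden by the gripper. I'm moving 14 cm forward to see the latch.

```bash
python3 -c "
from h import *
go([.60,-.32,.24],[180,0,-193])
T=np.load('w1T.npy');im=cv2.imread('pics/w1.png')
m=(im.max(2)<70).astype(np.uint8);m[:,:245]=0;m[:,278:]=0;m[:135]=0;m[192:]=0
c=max(cv2.findContours(m,0,2)[0],key=cv2.contourArea);r=cv2.minAreaRect(c);print(r)
b=cv2.boxPoints(r);P=np.array([wp(T,p,.034) for p in b]);print(P,P.mean(0))
g=(im.min(2)>170).astype(np.uint8);g[:,:235]=0;g[:,295:]=0;g[:110]=0;g[205:]=0
print([(i+110,np.where(g[i+110])[0][[0,-1]]) for i in range(4,90,6) if g[i+110].any()])
"
```

```text
[-0.1408, -0.0062, 0.0003, 0.0003, -0.0003, 0.4047]
((262.5, 165.5), (41.0, 11.0), 90.0)
[[ 0.44765587 -0.40033442  0.034     ]
 [ 0.44563553 -0.38913601  0.034     ]
 [ 0.48907977 -0.38299072  0.034     ]
 [ 0.49117032 -0.39458291  0.034     ]] [ 0.46838537 -0.39176102  0.034     ]
[(114, array([250, 292])), (120, array([249, 289])), (126, array([242, 287])), (132, array([242, 288])), (138, array([242, 290])), (144, array([241, 291])), (150, array([243, 288])), (156, array([237, 287])), (162, array([237, 282])), (168, array([243, 279])), (174, array([243, 278])), (180, array([239, 275])), (186, array([239, 271]))]
```

carry_out --pt "-0.035 -0.001 0 0 0 0.1" --pt "-0.07 -0.003 0 0 0 0.2" --pt "-0.105 -0.004 0 0 0 0.3" --pt "-0.141 -0.006 0 0 0 0.405" --pt "-0.141 -0.006 0 0 0 0.405"

```text
clock: 1.78
tool_pos: [0.6004, -0.3221, 0.2388]
orientation: [180.0, -0.1, 166.8]
force: [0.3, -0.1, -0.9]
opening: 0.0881
gripper_force: 0.0
```

```bash
python3 - <<'E'
from h import *
o=telemetry.get_obs();print(o['clock'],o['tool_pos'],o['orientation'])
snap('wrist','w2.png');np.save('w2T.npy',wristT(o))
im=cv2.imread('pics/w2.png')[40:260,200:470]
cv2.imwrite('pics/c2.png',cv2.resize(im,None,fx=2.7,fy=2.7,interpolation=cv2.INTER_CUBIC))
E
```

```text
1.775 [ 0.60036151 -0.32206493  0.23876037] [ 1.79997190e+02 -1.19974634e-01  1.66759849e+02]
```

View pics/c2.png

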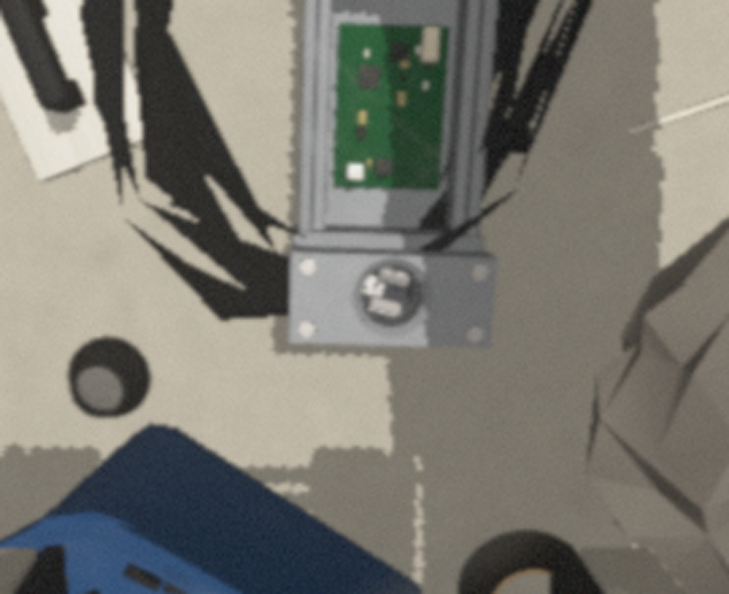

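The crop shows the housing top at crop corners (289,258), (494,256), (490,347), (290,344), and the well at (390,293). Box edges run parallel to the image columns.

```bash
python3 - <<'E'
from h import *
T=np.load('w2T.npy');f=lambda u,v,z:wp(T,(200+(u+.5)/2.7-.5,40+(v+.5)/2.7-.5),z)
C=np.array([f(*c,.062) for c in [(289,258),(494,256),(490,347),(290,344)]])
S=np.array([f(*c,.062) for c in [(308,267),(478,271),(474,335),(306,330)]])
W=f(390,293,.062)
for Q in (C,S):
    e=[Q[0]-Q[1],Q[3]-Q[2]];l=[Q[3]-Q[0],Q[2]-Q[1]]
    print(Q.mean(0),[np.linalg.norm(x)for x in e+l],[np.degrees(np.arctan2(x[0],-x[1])) for x in e],[np.degrees(np.arctan2(x[1],x[0])) for x in l])
print('well',W)
# slot flats + pcb edges
L=[f(334,188,.03)-f(443,188,.03)];print(L)
# long edges on outer wall, z=.034
for a,b in [((303,60),(301,220)),((494,20),(484,220))]:
    d=f(*b,.034)-f(*a,.034);print('edge',np.degrees(np.arctan2(d[1],d[0])),f(*a,.034),f(*b,.034))
# hi-res fit: housing via threshold
im=cv2.imread('pics/w2.png')
cv2.imwrite('pics/c3.png',np.vstack([cv2.resize(im[0:75,290:410],None,fx=5,fy=5,interpolation=cv2.INTER_CUBIC)[:300],cv2.resize(im[133:163,324:364],None,fx=15,fy=10,interpolation=cv2.INTER_CUBIC)]))
E
```

```text
[ 0.58473907 -0.28806007  0.062     ] [np.float64(0.0715864319985967), np.float64(0.07180659504942512), np.float64(0.03054491721443232), np.float64(0.03233612741093339)] [np.float64(-12.677568484153742), np.float64(-14.107045796034507)] [np.float64(-12.893999091767245), np.float64(-12.531503212854362)]
[ 0.58452881 -0.28772912  0.062     ] [np.float64(0.05964431101133247), np.float64(0.06011802050611179), np.float64(0.022351196641249002), np.float64(0.02276008441959491)] [np.float64(-14.569703417161278), np.float64(-14.95857258302183)] [np.float64(-15.066136403609061), np.float64(-13.868173172117332)]
well [ 0.58160767 -0.2876779   0.062     ]
[array([-0.00934673, -0.03975837,  0.        ])]
edge -14.088672327651528 [ 0.49763729 -0.29950549  0.034     ] [ 0.55189807 -0.31312345  0.034     ]
edge -13.08749286437479 [ 0.50022529 -0.23081161  0.034     ] [ 0.56756906 -0.2464675   0.034     ]
```

View pics/c3.png

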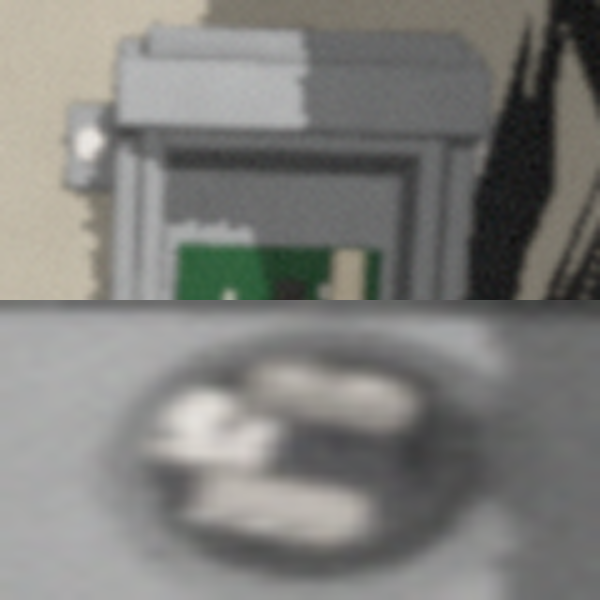

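The top half shows the lip edge near image row 25.6, spanning columns 314 to 384. In the bottom half the slot leans slightly off the image x axis, as expected for an open latch.

```bash
python3 - <<'E'
from h import *
T=np.load('w2T.npy')
B=np.array([.5199,-.2722,0]);Rz=R.from_euler('z',-13.8,degrees=True)
for uv,z in [((313.5,25.5),.045),((384,26),.045),((348.7,25.6),.045),((312.5,12),.045)]: print(Rz.inv().apply(wp(T,uv,z)-B).round(4))
go([.4685,-.3918,.06],[180,0,-170]);go([.4685,-.3918,.010],[180,0,-170])
E
```

```text
[-0.0452 -0.0306  0.045 ]
[-0.0454  0.0336  0.045 ]
[-0.0455  0.0014  0.045 ]
[-0.0563 -0.0316  0.045 ]
[0.111, -0.0976, 0.1794, 0.0005, -0.0022, -0.4046]
[0.1109, -0.0976, 0.2294, 0.0005, -0.0022, -0.4046]
```

carry_out --pt "0.03 -0.027 0.03 0 0 -0.11" --pt "0.06 -0.054 0.06 0 0 -0.22" --pt "0.09 -0.08 0.1 0 0 -0.33" --pt "0.111 -0.098 0.14 0 -0.002 -0.405" --pt "0.111 -0.098 0.18 0 -0.002 -0.405" --pt "0.111 -0.098 0.18 0 -0.002 -0.405" --grip -0.3

```text
clock: 2.58
tool_pos: [0.4654, -0.3914, 0.0582]
orientation: [179.8, -0.2, -170.1]
force: [0.7, -0.6, 0.9]
opening: 0.0337
gripper_force: 0.0
```

```bash
python3 - <<'E'
from h import *
o=telemetry.get_obs();print(o['clock'],o['tool_pos'],o['orientation'],o['opening'])
snap('wrist','w3.png');T=wristT(o)
im=cv2.imread('pics/w3.png')
m=(im.max(2)<70).astype(np.uint8);m[250:]=0
g=(im.min(2)>150).astype(np.uint8);
n,l,s,c=cv2.connectedComponentsWithStats(m)
for i in range(1,n):
    if s[i,4]>150: print(s[i],c[i],wp(T,c[i],.034))
go([.4685,-.3918,.010],[180,0,-170])
E
```

```text
2.575 [ 0.46544736 -0.39140963  0.05820497] [ 1.79824339e+02 -1.64053445e-01 -1.70067876e+02] 0.03366431636857667
[477   0  26  78 334] [487.37125749  32.01796407] [ 0.34820452 -0.32850196  0.034     ]
[533   0  20  38 268] [542.81343284  13.90671642] [ 0.33621471 -0.305228    0.034     ]
[ 342  129  161  121 6259] [419.79565426 195.75635085] [ 0.43252566 -0.33925303  0.034     ]
[565 139  75  36 798] [604.81578947 157.79949875] [ 0.39558372 -0.24854708  0.034     ]
[ 25 184  84  57 988] [ 73.49493927 220.04453441] [ 0.47896231 -0.52428541  0.034     ]
[ 301  195   22   55 1045] [312.02870813 223.3923445 ] [ 0.45831696 -0.39413989  0.034     ]
[  6 204  14  38 303] [ 12.84818482 223.94059406] [ 0.48704726 -0.55735121  0.034     ]
[616 216  24  32 547] [627.67276051 231.06032907] [ 0.43248654 -0.21894591  0.034     ]
[462 226  67  24 754] [488.89257294 241.09814324] [ 0.4516976  -0.29385132  0.034     ]
[-0.001, 0.0001, 0.0504, 0.0005, -0.0001, -0.0001]
```

View pics/w3.png

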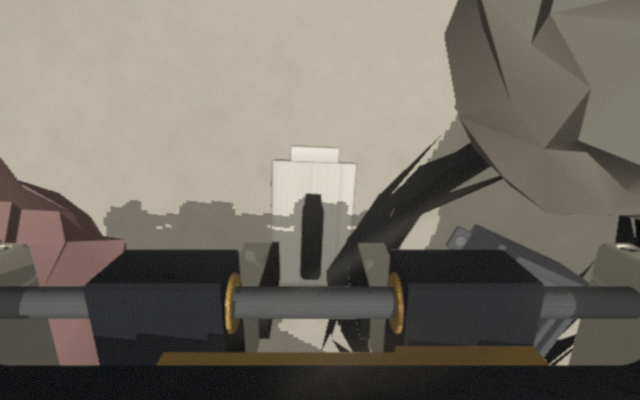

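The fingers straddle the bar at column 312, rows 195 to 280. The tab tip is at row 147 and the cover is aligned with the tool. I'll use the tab tip to fix x, then descend.

```bash
python3 - <<'E'
from h import *
T=wristT();o=telemetry.get_obs()
t=wp(T,(315,146.5),.004);b=wp(T,(312.5,195),.036)
y=np.radians(10);d=np.array([np.cos(y),np.sin(y),0])
print(t+.051*d,b+.022*d, o['tool_pos'])
E
```

```text
[ 0.47306017 -0.39089109  0.004     ] [ 0.46596234 -0.3936194   0.036     ] [ 0.46751051 -0.39208575  0.06042576]
```

carry_out --pt "-0.002 0.002 0.025 0 0 0" --pt "-0.002 0.002 0.048 0 0 0" --pt "-0.002 0.002 0.048 0 0 0"

```text
clock: 3.0
tool_pos: [0.4708, -0.3894, 0.0132]
orientation: [-180.0, 0.1, -169.9]
force: [-0.9, -0.4, -0.2]
opening: 0.0307
gripper_force: 0.0
```

carry_out --pt "0 0 0 0 0 0" --pt "0 0 0 0 0 0" --pt "0 0 0 0 0 0" --pt "0 0 0 0 0 0" --grip -1

```text
clock: 3.5
tool_pos: [0.4718, -0.39, 0.0142]
orientation: [-179.9, 0.2, -170.0]
force: [-0.2, 0.9, 7.8]
opening: 0.0119
gripper_force: 29.9
```

```bash
python3 - <<'E'
from h import *
o=telemetry.get_obs();print({k:o[k] for k in('clock','tool_pos','orientation','opening','gripper_force','force')})
E
```

```text
{'clock': 3.5, 'tool_pos': array([ 0.47180885, -0.38998507,  0.01416324]), 'orientation': array([-179.87418184,    0.22719452, -169.957814  ]), 'opening': 0.01185996374151505, 'gripper_force': 29.93915766477585, 'force': array([-0.2336245 ,  0.89045625,  7.7700742 ])}
```

```bash
cat >> h.py <<'E'
import json,os
class Cmd:
    def __init__(s):
        s.p,s.r=(np.array([.243,-.63,.227]),R.from_euler('xyz',[180,0,-158.87],degrees=True))
        if os.path.exists('cmd.json'):
            d=json.load(open('cmd.json'));s.p=np.array(d[0]);s.r=R.from_quat(d[1])
    def add(s,*rows):
        for v in rows: s.p=s.p+s.r.apply(v[:3]);s.r=s.r*R.from_rotvec(v[3:])
        json.dump([s.p.tolist(),s.r.as_quat().tolist()],open('cmd.json','w'));return s
    def show(s): print('cmd',s.p.round(4),s.r.as_euler('xyz',degrees=True).round(2))
    def go(s,pos,rot):
        v=np.r_[s.r.inv().apply(np.array(pos)-s.p),(s.r.inv()*rot).as_rotvec()];print(np.round(v,4).tolist());return v
E
python3 - <<'E'
from h import *
c=Cmd();c.show()
for v in [[-0.306, 0.192, -0.014, 0, 0, 0.194],[-0.141, -0.006, 0, 0, 0, 0.405],[0.111, -0.098, 0.18, 0, -0.002, -0.405],[-0.002, 0.002, 0.048, 0, 0, 0]]: c.add(v);c.show()
im=snap('wrist','w4.png')
g=im.min(2).astype(int);print(g[100:175,300:335].mean(1).round().astype(int).tolist())
print([(r,np.where(g[r,260:380]>200)[0][[0,-1]]+260) for r in (158,162,166,170) if (g[r,260:380]>200).any()])
print(telemetry.get_obs()['tool_pos'])
E
```

```text
cmd [ 0.243 -0.63   0.227] [ 180.      0.   -158.87]
cmd [ 0.4592 -0.3406  0.241 ] [ 180.      0.   -169.99]
cmd [ 0.5991 -0.322   0.241 ] [-180.      0.    166.81]
cmd [ 0.4687 -0.3921  0.061 ] [-1.7998e+02  1.1000e-01 -1.6999e+02]
cmd [ 0.4704 -0.3898  0.013 ] [-1.7998e+02  1.1000e-01 -1.6999e+02]
[161, 161, 161, 161, 161, 161, 162, 161, 162, 162, 162, 162, 162, 162, 162, 162, 162, 162, 162, 162, 162, 162, 162, 162, 162, 162, 162, 162, 162, 162, 162, 162, 162, 162, 162, 162, 162, 162, 162, 162, 161, 161, 162, 162, 155, 141, 151, 181, 201, 209, 210, 211, 211, 209, 206, 203, 201, 199, 198, 197, 197, 196, 196, 194, 187, 171, 176, 187, 193, 195, 194, 194, 195, 195, 194]
[(158, array([287, 314])), (170, array([344, 365]))]
[ 0.47184042 -0.38997568  0.01419006]
```

```bash
python3 - <<'E'
from h import *
i=viewer.camera_info('wrist');K,T=i['intrinsics'],np.array(i['tool_from_camera'])
for h in (.013,.0145):
    print(ray(K,T,(315,146.7),h-.004),ray(K,T,(315,165.5),h-.005),ray(K,T,(312,196),h-.036))
E
```

```text
[5.22815949e-02 1.18917138e-05 9.00000000e-03] [4.33783524e-02 1.86024385e-05 8.00000000e-03] [ 0.03720937 -0.00128278 -0.023     ]
[5.20574978e-02 1.69859536e-05 1.05000000e-02] [4.30731378e-02 2.37872425e-05 9.50000000e-03] [ 0.03676695 -0.00129073 -0.0215    ]
```

```bash
cat >> h.py <<'E'
B=np.array([.5200,-.2717,0]);YB=-14.2
def boxpose(x,z,th,y=0):
    """TCP pose for box coords (m), tilt th deg"""
    Rz=R.from_euler('z',YB,degrees=True)
    return B+Rz.apply([x,y,z]), Rz*R.from_euler('y',-th,degrees=True)*R.from_euler('z',180,degrees=True)*R.from_euler('x',180,degrees=True)
def tip(tx,tz,th,ox=.0522,oz=.013,y=0):
    t=np.radians(th);return boxpose(tx+ox*np.cos(t)-oz*np.sin(t),tz+ox*np.sin(t)+oz*np.cos(t),th,y)
E
python3 - <<'E'
from h import *
c=Cmd();t=np.radians(20);u=np.array([np.cos(t),np.sin(t)])
print('call1 W2');a=c.go(*tip(-.053+.0235,.0315+.05,20))
c.add([float(x) for x in np.round(a,3)]);os.remove('cmd.json')
print('call2 W3');c.go(*tip(-.053+.0235,.0315+.0085,20))
for s in (.012,0): c.go(*tip(-.053+s*u[0],.0315+s*u[1],20))
E
```

```text
call1 W2
[-0.0834, 0.1014, -0.0984, 0.0738, -0.3418, 0.4183]
call2 W3
[0.0139, 0.0005, 0.0386, -0.0001, 0.0002, 0.0003]
[0.0269, 0.0005, 0.0386, -0.0001, 0.0002, 0.0003]
[0.0389, 0.0005, 0.0386, -0.0001, 0.0002, 0.0003]
```

carry_out --pt "0 0 -0.05 0 0 0" --pt "0 0 -0.1 0 0 0" --pt "-0.017 0.02 -0.1 0.015 -0.068 0.084" --pt "-0.034 0.041 -0.1 0.03 -0.137 0.167" --pt "-0.05 0.061 -0.1 0.044 -0.205 0.251" --pt "-0.067 0.081 -0.099 0.059 -0.273 0.334" --pt "-0.083 0.101 -0.098 0.074 -0.342 0.418" --pt "-0.083 0.101 -0.098 0.074 -0.342 0.418"

```text
clock: 4.55
tool_pos: [0.5329, -0.2737, 0.1101]
orientation: [-180.0, 19.9, 165.9]
force: [-0.0, -0.2, -1.8]
opening: 0.0118
gripper_force: 29.9
```

```bash
python3 - <<'E'
from h import *
c=Cmd().add([-0.306, 0.192, -0.014, 0, 0, 0.194],[-0.141, -0.006, 0, 0, 0, 0.405],[0.111, -0.098, 0.18, 0, -0.002, -0.405],[-0.002, 0.002, 0.048, 0, 0, 0],[-0.083, 0.101, -0.098, 0.074, -0.342, 0.418]);c.show()
t=np.radians(20);u=np.array([np.cos(t),np.sin(t)])
for s in (.025,.012,0): c.go(*tip(-.053+s*u[0],.0315+s*u[1],20))
o=telemetry.get_obs();print(o['tool_pos'],o['orientation'],o['opening'],o['force'])
snap('wrist','w5.png')
E
```

```text
cmd [ 0.5344 -0.2759  0.1111] [-179.99   20.01  165.82]
[0.0139, 0.0005, 0.0386, -0.0001, 0.0002, 0.0003]
[0.0269, 0.0005, 0.0386, -0.0001, 0.0002, 0.0003]
[0.0389, 0.0005, 0.0386, -0.0001, 0.0002, 0.0003]
[ 0.53290878 -0.273725    0.11005748] [-179.99991252   19.92257711  165.87385245] 0.0117576495093552 [-0.02158161 -0.17378729 -1.78391018]
```

View pics/w5.png

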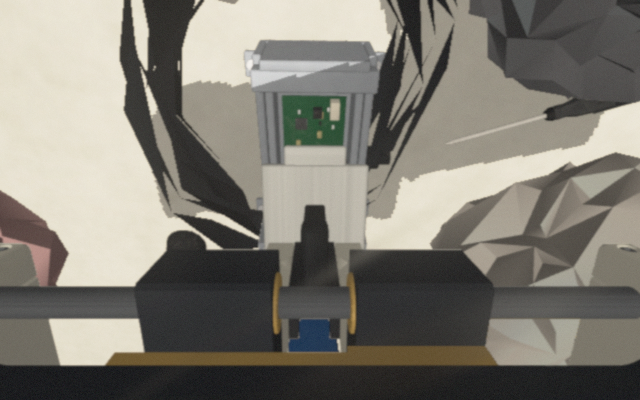

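The cover is held at a tilt over the box: its front edge is centred at column 315 and the lip at 317, with edges parallel. Next I insert it.

carry_out --pt "0.007 0.0005 0.02 0 0 0" --pt "0.014 0.0005 0.0386 0 0 0" --pt "0.014 0.0005 0.0386 0 0 0" --pt "0.02 0.0005 0.0386 0 0 0" --pt "0.027 0.0005 0.0386 0 0 0" --pt "0.027 0.0005 0.0386 0 0 0"

```text
clock: 5.35
tool_pos: [0.5223, -0.272, 0.0655]
orientation: [-180.0, 20.0, 165.8]
force: [0.2, -0.2, -1.4]
opening: 0.0117
gripper_force: 29.9
```

carry_out --pt "0.004 0 0 0 0 0" --pt "0.008 0 0 0 0 0" --pt "0.012 0 0 0 0 0" --pt "0.012 0 0 0 0 0"

```text
clock: 5.85
tool_pos: [0.5125, -0.2692, 0.0615]
orientation: [-180.0, 20.1, 165.8]
force: [0.4, 0.6, 1.5]
opening: 0.0115
gripper_force: 29.9
```

```bash
python3 - <<'E'
from h import *
c=Cmd().add([0.027, 0.0005, 0.0386, 0, 0, 0],[.012,0,0,0,0,0]);c.show()
for th in (16,12,8,4,0): c.go(*tip(-.053,.0315-.001*(20-th)/20,th))
o=telemetry.get_obs();print(o['tool_pos'],o['orientation'],o['opening'],o['force'],o['moment'])
snap('wrist','w6.png')
E
```

```text
cmd [ 0.5118 -0.2696  0.0615] [-179.99   20.01  165.82]
[-0.0008, 0.0, 0.0038, -0.0001, 0.07, 0.0003]
[-0.0013, 0.0, 0.0077, -0.0002, 0.1398, 0.0003]
[-0.0015, 0.0, 0.0117, -0.0002, 0.2097, 0.0003]
[-0.0014, 0.0, 0.0156, -0.0002, 0.2795, 0.0003]
[-0.0011, 0.0, 0.0196, -0.0002, 0.3493, 0.0003]
[ 0.51250913 -0.26923926  0.06153499] [-179.9881783    20.08163876  165.83961224] 0.011460781741406243 [0.41096035 0.55890001 1.51325785] [0.28084191 0.86215328 0.05219223]
```

View pics/w6.png

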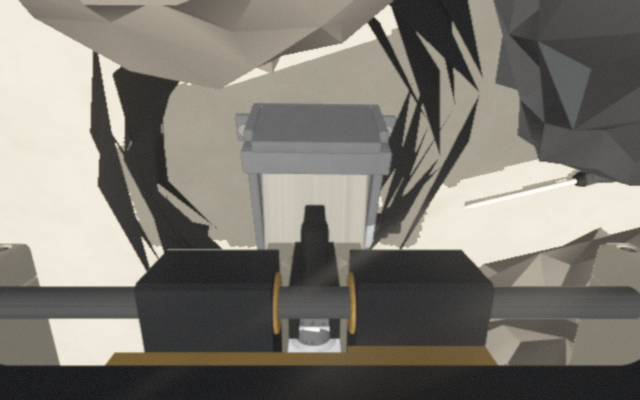

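The tab is under the lip: the lip edge at row 170 hides it, and the cover is centred between the walls. Swinging down.

carry_out --pt "-0.0008 0 0.0038 0 0.07 0" --pt "-0.0013 0 0.0077 0 0.14 0" --pt "-0.0015 0 0.0117 0 0.21 0" --pt "-0.0015 0 0.0117 0 0.21 0"

```text
clock: 6.4
tool_pos: [0.5189, -0.2709, 0.0506]
orientation: [-180.0, 8.0, 165.8]
force: [1.4, 0.4, 4.1]
opening: 0.0119
gripper_force: 30.0
```

carry_out --pt "0.0009 0 0.0042 0 0.07 0" --pt "0.002 0 0.008 0 0.14 0" --pt "0.002 0 0.008 0 0.14 0" --pt "0.002 0 0.008 0 0.14 0"

```text
clock: 6.9
tool_pos: [0.5184, -0.271, 0.044]
orientation: [-180.0, 0.3, 165.9]
force: [1.1, -0.3, 8.2]
opening: 0.0115
gripper_force: 30.0
```

```bash
python3 - <<'E'
from h import *
c=Cmd().add([-0.0015, 0, 0.0117, 0, 0.21, 0]);c.go(*tip(-.053,.0305,0));c.add([0.002, 0, 0.008, 0, 0.14, 0]);c.show();c.go(*tip(-.053,.030,0))
o=telemetry.get_obs();print(o['tool_pos'],o['orientation'],o['opening'],o['force'],o['moment'])
E
```

```text
[-0.0012, 0.0, 0.0078, -0.0002, 0.1393, 0.0002]
cmd [ 0.5162 -0.2708  0.0428] [-1.7999e+02 -4.0000e-02  1.6581e+02]
[-0.0031, 0.0, -0.0002, -0.0002, -0.0007, 0.0002]
[ 0.51835848 -0.27098808  0.04404907] [-179.95298817    0.30068764  165.85202828] 0.01154985177388156 [ 1.12473218 -0.25172792  8.19058218] [-0.15125484 -0.65898226  0.01714871]
```

carry_out --pt "-0.002 0 -0.0005 0 0 0" --pt "-0.004 0 -0.0005 0 0 0" --pt "-0.004 0 -0.0005 0 0 0"

```text
clock: 7.28
tool_pos: [0.5184, -0.271, 0.044]
orientation: [-180.0, -0.1, 165.8]
force: [-7.7, 5.6, 17.2]
opening: 0.0118
gripper_force: 30.0
```

carry_out --pt "0 0 0 0 0 0" --pt "0 0 0 0 0 0" --pt "0 0 0 0 0 0" --pt "0 0 0 0 0 0" --grip -0.4

```text
clock: 7.78
tool_pos: [0.5203, -0.2713, 0.0426]
orientation: [-180.0, -0.0, 165.8]
force: [-0.3, -0.4, -0.3]
opening: 0.0266
gripper_force: 0.0
```

carry_out --pt "0 0 -0.03 0 0 0" --pt "0 0 -0.08 0 0 0" --pt "0 0 -0.14 0 0 0" --pt "0 0 -0.2 0 0 0" --pt "0 0 -0.2 0 0 0"

```text
clock: 8.4
tool_pos: [0.523, -0.2723, 0.2487]
orientation: [-180.0, 0.5, 165.8]
force: [0.0, -0.4, 0.1]
opening: 0.0263
gripper_force: 0.0
```

```bash
python3 - <<'E'
from h import *
c=Cmd().add([-0.004, 0, -0.0005, 0, 0, 0],[0,0,-.2,0,0,0]);c.show()
o=telemetry.get_obs();print(o['clock'],o['tool_pos'],o['orientation'],o['opening'],o['force'])
im=snap('wrist','w7.png');T=wristT({'tool_pos':c.p,'orientation':c.r.as_euler('xyz',degrees=True)})
Rz=R.from_euler('z',YB,degrees=True).inv()
g=im.astype(int)
sat=g.max(2)-g.min(2);wh=(g.min(2)>165)&(sat<30)
m=(g.max(2)<60).astype(np.uint8);m[260:]=0
n,l,s,cc=cv2.connectedComponentsWithStats(m)
for i in range(1,n):
    q=Rz.apply(wp(T,cc[i],.066)-B)
    if s[i,4]>60 and abs(q[1])<.03: print(s[i],cc[i],q, Rz.apply(wp(T,(cc[i][0],s[i][1]),.066)-B))
q=lambda uv,z:Rz.apply(wp(T,uv,z)-B).round(4).tolist()
# row profile along column through cover off the bar
col=int(317+12);print([int(x) for x in g[40:250:3,col].mean(1)])
# key location from top
im=snap('top','t2.png').astype(int)
E
```

```text
cmd [ 0.5202 -0.2717  0.2433] [-1.7999e+02 -4.0000e-02  1.6581e+02]
8.4 [ 0.52304571 -0.27229691  0.24869815] [-179.95786627    0.52459812  165.83815399] 0.02633398163870147 [ 0.04737556 -0.40645115  0.1315266 ]
[310 148   9  37 207] [314.46376812 170.5410628 ] [-0.00384979  0.00091432  0.066     ] [-0.02579615  0.00089459  0.066     ]
[103, 99, 96, 99, 117, 126, 124, 126, 125, 123, 125, 124, 124, 125, 127, 126, 125, 126, 127, 129, 125, 129, 176, 175, 180, 175, 175, 181, 231, 231, 230, 228, 228, 226, 228, 226, 227, 226, 226, 224, 224, 224, 224, 222, 222, 221, 218, 220, 220, 219, 219, 218, 194, 90, 104, 100, 45, 95, 81, 116, 124, 161, 115, 115, 134, 171, 173, 176, 157, 126]
```

```bash
python3 - <<'E'
from h import *
c=Cmd();T=wristT({'tool_pos':c.p,'orientation':c.r.as_euler('xyz',degrees=True)})
Rz=R.from_euler('z',YB,degrees=True).inv()
g=cv2.imread('pics/w7.png').astype(int).mean(2)
for col in (297,303,327,333): print(col,g[118:128,col].astype(int),g[188:226,col].astype(int))
for r in (122,124,194,196,198,200,202): print(r,[Rz.apply(wp(T,(317,r),z)-B)[0].round(4) for z in (.035,.045,.062)])
# side edges of cover per row
for r in (130,150,170,190):
    w=np.where(g[r,270:365]>212)[0]+270
    print(r,w[[0,-1]],[Rz.apply(wp(T,(x,r),.035)-B)[1].round(4) for x in w[[0,-1]]])
E
```

```text
297 [176 165 159 187 211 226 230 232 232 230] [222 222 220 221 221 221 221 219 196 137  99  92  93  89 104 134 129 115
 109 112 109  95  76  78  80  79  84  98 109 116 115 117 115 116 119 116
 114 113]
303 [177 163 148 176 202 224 230 231 231 230] [224 225 223 223 224 223 223 220 201 138  97  89  95  90 108 141 140 121
 108 110 107  91  80  76  74  81  80  96 110 119 114 112 112 109 103  97
  96  91]
327 [176 168 150 177 220 231 232 231 230 230] [223 224 222 223 222 223 220 219 198 130  92  90  87  91 105 144 162 157
 125  80  50  57  87  91  89  86  84  90 108 119 114 125 142 162 167 165
 133 117]
333 [123 125 131 147 152 156 158 165 166 163] [226 226 226 225 225 227 224 221 207 138  90  89  76  63  74  65  52  48
  49  72 115 120 103  93  83  79  78  85 107 119 118 120 136 163 172 169
 148 126]
122 [np.float64(-0.0476), np.float64(-0.0484), np.float64(-0.0498)]
124 [np.float64(-0.0456), np.float64(-0.0465), np.float64(-0.0479)]
194 [np.float64(0.0288), np.float64(0.0259), np.float64(0.021)]
196 [np.float64(0.0311), np.float64(0.0281), np.float64(0.0231)]
198 [np.float64(0.0333), np.float64(0.0303), np.float64(0.0252)]
200 [np.float64(0.0356), np.float64(0.0326), np.float64(0.0273)]
202 [np.float64(0.0379), np.float64(0.0348), np.float64(0.0295)]
130 [291 332] [np.float64(-0.0232), np.float64(0.0189)]
150 [291 334] [np.float64(-0.0235), np.float64(0.0214)]
170 [292 337] [np.float64(-0.0229), np.float64(0.0249)]
190 [292 336] [np.float64(-0.0233), np.float64(0.0243)]
```

```bash
python3 - <<'E'
from h import *
im=snap('wrist','w8.png');o=telemetry.get_obs();print(o['tool_pos'],o['orientation'])
c=Cmd();T=wristT({'tool_pos':c.p,'orientation':c.r.as_euler('xyz',degrees=True)})
Rz=R.from_euler('z',YB,degrees=True).inv()
g=im.astype(int).mean(2)
for col in (300,327):
    d=np.diff(g[:,col]);print(col,[(r,int(d[r])) for r in range(60,250) if abs(d[r])>22])
col=314;print([(r,int(g[r,col])) for r in range(140,250,3)])
for r in (100,120,150,200): print(r,[Rz.apply(wp(T,(317,r),z)-B)[0].round(4) for z in (.035,.045,.062,.066)])
E
```

```text
[ 0.52008014 -0.27110283  0.24227031] [ 1.79989755e+02 -8.04714466e-02  1.65799235e+02]
300 [(68, 25), (104, -22), (105, -43), (107, 42), (125, 40), (126, 27), (201, -62), (202, -49)]
327 [(107, 40), (108, 23), (125, 36), (126, 28), (201, -70), (202, -58), (207, 26), (208, 33), (210, -32), (211, -48), (212, -27), (214, 23), (223, 29), (234, 23)]
[(140, 230), (143, 188), (146, 50), (149, 51), (152, 63), (155, 61), (158, 60), (161, 59), (164, 57), (167, 55), (170, 57), (173, 55), (176, 56), (179, 60), (182, 55), (185, 58), (188, 58), (191, 116), (194, 223), (197, 222), (200, 222), (203, 103), (206, 81), (209, 106), (212, 110), (215, 83), (218, 80), (221, 98), (224, 119), (227, 85), (230, 78), (233, 123), (236, 121), (239, 76), (242, 80), (245, 106), (248, 109)]
100 [np.float64(-0.0693), np.float64(-0.0695), np.float64(-0.0698), np.float64(-0.0699)]
120 [np.float64(-0.0496), np.float64(-0.0504), np.float64(-0.0517), np.float64(-0.052)]
150 [np.float64(-0.019), np.float64(-0.0206), np.float64(-0.0233), np.float64(-0.0239)]
200 [np.float64(0.0356), np.float64(0.0325), np.float64(0.0273), np.float64(0.0261)]
```

Cover is flat, about 4.3 mm toward the lip, which is near the edge of its range. I'll regrip and nudge it 3 mm toward centre.

carry_out --pt "0 0 0.06 0 0 0" --pt "0 0 0.12 0 0 0" --pt "0 0 0.17 0 0 0" --pt "0 0 0.199 0 0 0" --pt "0 0 0.199 0 0 0"

```text
clock: 9.18
tool_pos: [0.5175, -0.2708, 0.0402]
orientation: [-180.0, -0.5, 165.8]
force: [0.6, -0.0, 1.2]
opening: 0.0263
gripper_force: 0.0
```

carry_out --pt "0 0 0 0 0 0" --pt "0 0 0 0 0 0" --pt "0 0 0 0 0 0" --pt "-0.0015 0 0 0 0 0" --pt "-0.003 0 0 0 0 0" --pt "-0.003 0 0 0 0 0" --grip -1

```text
clock: 9.93
tool_pos: [0.5213, -0.2716, 0.0452]
orientation: [-180.0, -0.2, 165.8]
force: [-8.9, 5.3, 13.4]
opening: 0.0116
gripper_force: 30.0
```

carry_out --pt "0 0 0 0 0 0" --pt "0 0 0 0 0 0" --pt "0 0 0 0 0 0" --grip -0.4

```text
clock: 10.3
tool_pos: [0.5234, -0.2721, 0.0439]
orientation: [-180.0, -0.0, 165.8]
force: [0.5, 0.8, 0.3]
opening: 0.0261
gripper_force: 0.0
```

carry_out --pt "0 0 -0.03 0 0 0" --pt "0 0 -0.08 0 0 0" --pt "0 0 -0.14 0 0 0" --pt "0 0 -0.199 0 0 0" --pt "0 0 -0.199 0 0 0" --pt "0 0 -0.199 0 0 0"

```text
clock: 11.05
tool_pos: [0.5232, -0.2718, 0.2426]
orientation: [180.0, -0.0, 165.8]
force: [-0.3, 1.0, -0.9]
opening: 0.026
gripper_force: 0.0
```

```bash
python3 - <<'E'
from h import *
c=Cmd().add([-0.003,0,0,0,0,0]);c.show()
im=snap('wrist','w9.png');o=telemetry.get_obs();print(o['clock'],o['tool_pos'],o['orientation'])
T=wristT({'tool_pos':c.p,'orientation':c.r.as_euler('xyz',degrees=True)})
Rz=R.from_euler('z',YB,degrees=True).inv()
g=im.astype(int).mean(2)
for col in (300,327):
    d=np.diff(g[:,col]);L=[(r,int(d[r])) for r in range(100,215) if abs(d[r])>22];print(col,L)
for r,z in ((122,.045),(123,.045),(124,.045),(198,.035),(199,.035),(200,.035),(201,.035)): print(r,Rz.apply(wp(T,(317,r),z)-B)[0].round(4))
for r in (130,150,170,190):
    d=np.diff(g[r]);print(r,[(x,int(d[x])) for x in range(275,360) if abs(d[x])>22])
# key from top: dark bar region
t=cv2.imread('pics/t2.png');m=(t.max(2)<45).astype(np.uint8);m[:,:215]=0;m[:,246:]=0;m[:215]=0;m[255:]=0
n,l,s,cc=cv2.connectedComponentsWithStats(m);print(s[1:],cc[1:])
for i in range(1,n):
    if s[i,4]>60: print(cv2.minAreaRect(np.argwhere(l==i)[:,::-1].astype(np.float32)))
E
```

```text
cmd [ 0.5231 -0.2725  0.2433] [-1.7999e+02 -4.0000e-02  1.6581e+02]
11.1 [ 0.52277936 -0.27178259  0.24176968] [ 1.79991904e+02 -1.39492056e-01  1.65798681e+02]
300 [(103, -38), (105, 33), (123, 44), (199, -50), (200, -47)]
327 [(105, 46), (123, 49), (199, -53), (200, -58), (206, 39), (208, -26), (209, -40), (210, -30), (212, 26)]
122 -0.0454
123 -0.0445
124 -0.0435
198 0.0363
199 0.0375
200 0.0386
201 0.0398
130 [(285, -23), (287, 24), (288, 31), (331, -27), (332, -28), (347, -24), (348, -23)]
150 [(279, -24), (280, -22), (285, -24), (288, 34), (289, 26), (304, -28), (305, -37), (306, -36), (307, -33), (308, -26), (318, 45), (319, 79), (320, 35), (334, -34), (355, 38), (359, -29)]
170 [(289, 27), (304, -32), (305, -24), (307, -39), (308, -25), (318, 49), (319, 74), (320, 37), (336, -31), (337, -49), (338, -28), (345, -24)]
190 [(289, 25), (290, 22), (311, 22), (339, -33)]
[[219 215  14  40  83]
 [223 225  14  30 268]
 [244 243   2  12  15]] [[224.3253012  234.6626506 ]
 [230.2238806  240.57835821]
 [244.8        248.8       ]]
((224.36488342285156, 234.30593872070312), (5.073976993560791, 40.80432891845703), 16.990825653076172)
((230.85609436035156, 240.00486755371094), (9.91771125793457, 30.66109275817871), 12.094758033752441)
```

The cover barely moved because the closing grip presses it down. I'll retry with a slight unload before the pull.

carry_out --pt "0 0 0.06 0 0 0" --pt "0 0 0.12 0 0 0" --pt "0.002 0 0.17 0 0 0" --pt "0.003 0 0.198 0 0 0" --pt "0.003 0 0.198 0 0 0"

```text
clock: 11.72
tool_pos: [0.5175, -0.2708, 0.0413]
orientation: [-180.0, -0.5, 165.8]
force: [0.2, 0.4, 0.6]
opening: 0.0266
gripper_force: 0.0
```

carry_out --pt "0 0 0 0 0 0" --pt "0 0 0 0 0 0" --pt "0 0 0 0 0 0" --pt "0 0 -0.0015 0 0 0" --pt "0 0 -0.0025 0 0 0" --pt "-0.0015 0 -0.0025 0 0 0" --pt "-0.003 0 -0.0025 0 0 0" --pt "-0.004 0 -0.0025 0 0 0" --grip -1

```text
clock: 12.72
tool_pos: [0.5243, -0.2723, 0.0473]
orientation: [-180.0, -0.1, 165.8]
force: [-1.0, -0.1, -1.6]
opening: 0.0117
gripper_force: 30.0
```

carry_out --pt "0 0 0 0 0 0" --pt "0 0 0.001 0 0 0" --pt "0 0 0.002 0 0 0"

```text
clock: 13.1
tool_pos: [0.5242, -0.2723, 0.0462]
orientation: [-180.0, -0.0, 165.8]
force: [-3.4, 2.7, 14.0]
opening: 0.0117
gripper_force: 30.0
```

carry_out --pt "0 0 0 0 0 0" --pt "0 0 0 0 0 0" --pt "0 0 0 0 0 0" --grip -0.4

```text
clock: 13.48
tool_pos: [0.5242, -0.2723, 0.0453]
orientation: [-180.0, -0.0, 165.8]
force: [0.2, -0.3, -0.7]
opening: 0.0259
gripper_force: 0.0
```

carry_out --pt "0 0 -0.03 0 0 0" --pt "0 0 -0.08 0 0 0" --pt "0 0 -0.14 0 0 0" --pt "0 0 -0.1975 0 0 0" --pt "0 0 -0.1975 0 0 0" --pt "0 0 -0.1975 0 0 0"

```text
clock: 14.22
tool_pos: [0.524, -0.2721, 0.2425]
orientation: [180.0, -0.0, 165.8]
force: [-0.2, 0.5, -1.0]
opening: 0.0264
gripper_force: 0.0
```

```bash
python3 - <<'E'
from h import *
c=Cmd().add([-0.001,0,0,0,0,0]);c.show()
im=snap('wrist','w10.png');o=telemetry.get_obs();print(o['clock'],o['tool_pos'],o['orientation'])
T=wristT({'tool_pos':c.p,'orientation':c.r.as_euler('xyz',degrees=True)})
Rz=R.from_euler('z',YB,degrees=True).inv()
g=im.astype(int).mean(2)
for col in (300,327):
    d=np.diff(g[:,col]);L=[(r,int(d[r])) for r in range(100,215) if abs(d[r])>22];print(col,L)
for r,z in ((122,.045),(123,.045),(200,.035),(201,.035)): print(r,Rz.apply(wp(T,(317,r),z)-B)[0].round(4))
t=cv2.imread('pics/t2.png')[210:260,205:260]
cv2.imwrite('pics/ct.png',cv2.resize(t,None,fx=8,fy=8,interpolation=cv2.INTER_CUBIC))
print(c.go([.47,-.03,.30],R.from_euler('xyz',[180,0,-229],degrees=True)),c.go([.47,-.03,.30],R.from_euler('xyz',[180,0,-49],degrees=True)))
E
```

```text
cmd [ 0.5241 -0.2727  0.2433] [-1.7999e+02 -4.0000e-02  1.6581e+02]
14.275 [ 0.52368488 -0.2720467   0.24169113] [ 1.79995366e+02 -1.41976102e-01  1.65798129e+02]
300 [(102, -40), (104, 33), (122, 29), (123, 27), (201, -61), (202, -47)]
327 [(104, 45), (122, 29), (123, 33), (201, -59), (202, -48), (205, 42), (208, -45), (209, -45), (212, 26)]
122 -0.0444
123 -0.0435
200 0.0396
201 0.0408
[0.112, 0.222, -0.0566, -0.0004, -0.0006, 0.6076]
[0.112, 0.222, -0.0566, 0.0008, -0.0006, -2.534]
[ 1.11955385e-01  2.22043046e-01 -5.66485852e-02 -4.42262895e-04
 -6.28590229e-04  6.07602795e-01] [ 1.11955385e-01  2.22043046e-01 -5.66485852e-02  8.21862244e-04
 -5.78245030e-04 -2.53398967e+00]
```

Cover is now centred at about x = -1.6 mm. Next, above the key, moving at height.

```bash
python3 - <<'E'
from h import *
c=Cmd();c.go([.50,-.014,.30],R.from_euler('xyz',[180,0,-229],degrees=True))
E
```

```text
[0.0868, 0.2449, -0.0567, -0.0004, -0.0006, 0.6076]
```

carry_out --pt "0.014 0.041 -0.009 0 0 0.1" --pt "0.029 0.082 -0.019 0 0 0.2" --pt "0.043 0.122 -0.028 0 0 0.3" --pt "0.058 0.163 -0.038 0 0 0.4" --pt "0.072 0.204 -0.047 0 0 0.5" --pt "0.087 0.245 -0.057 0 0 0.608" --pt "0.087 0.245 -0.057 0 0 0.608" --pt "0.087 0.245 -0.057 0 0 0.608" --grip -0.2

```text
clock: 15.28
tool_pos: [0.4997, -0.0135, 0.2986]
orientation: [-179.8, -0.1, 131.1]
force: [0.8, -0.9, -0.3]
opening: 0.035
gripper_force: 0.0
```

```bash
python3 - <<'E'
from h import *
c=Cmd().add([0.087, 0.245, -0.057, 0, 0, 0.608]);c.show()
im=snap('wrist','w11.png');o=telemetry.get_obs();print(o['clock'],o['tool_pos'],o['orientation'])
T=wristT({'tool_pos':c.p,'orientation':c.r.as_euler('xyz',degrees=True)})
m=(im.max(2)<60).astype(np.uint8);m[245:]=0
n,l,s,cc=cv2.connectedComponentsWithStats(m)
for i in range(1,n):
    if s[i,4]>100 and 200<cc[i][0]<440: print(s[i],cc[i],cv2.minAreaRect(np.argwhere(l==i)[:,::-1].astype(np.float32)),wp(T,cc[i],.11))
v=im[60:260,200:440,::-1];cv2.imwrite('pics/c11.png',cv2.resize(v,None,fx=3,fy=3,interpolation=cv2.INTER_CUBIC))
E
```

```text
cmd [ 0.4998 -0.0139  0.3003] [-1.7997e+02 -3.0000e-02  1.3098e+02]
15.325 [ 0.49969874 -0.01388536  0.29865764] [-1.79841897e+02 -7.96720990e-02  1.31013421e+02]
[240   0  25  27 119] [252.12605042  12.85714286] ((251.8343048095703, 12.873750686645508), (4.204424858093262, 35.226261138916016), 37.30394744873047) [0.36403273 0.0604679  0.11      ]
[ 240    6  105  146 3084] [277.33268482  58.42412451] ((283.3317565917969, 70.08332824707031), (84.81980895996094, 145.69384765625), 26.778841018676758) [0.40497281 0.04587957 0.11      ]
[338 106  33  58 843] [355.39264531 131.16014235] ((354.0776062011719, 133.80941772460938), (22.08901596069336, 57.897918701171875), 22.166345596313477) [0.50454707 0.04460517 0.11      ]
[309 137  19  54 617] [318.01296596 163.7649919 ] ((318.0234375, 163.89625549316406), (53.75626754760742, 12.165268898010254), 80.90972137451172) [ 0.49824794 -0.00370245  0.11      ]
[218 188  14  28 186] [225.7688172  200.96774194] ((224.5, 201.5), (27.0, 13.0), 90.0) [ 0.45180937 -0.09588733  0.11      ]
[218 207  20  26 165] [226.06666667 219.78787879] ((225.48898315429688, 221.13670349121094), (28.828155517578125, 11.694035530090332), 43.2642936706543) [ 0.46452515 -0.11234874  0.11      ]
```

View pics/c11.png

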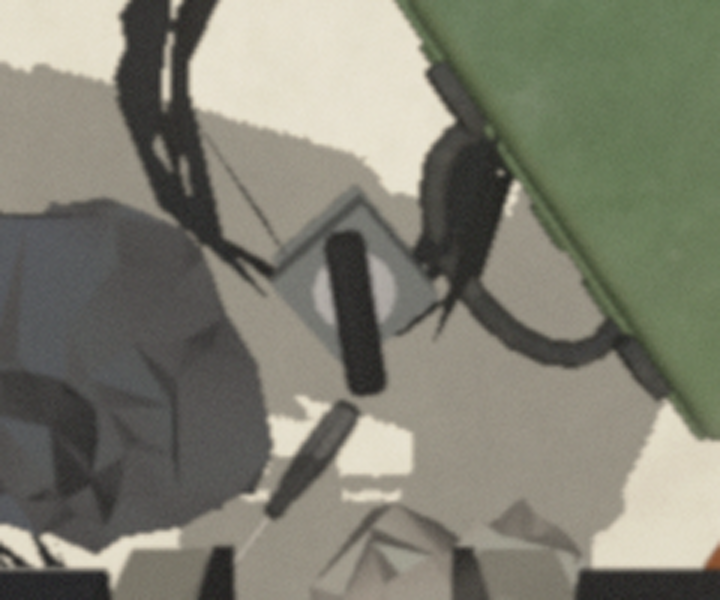

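The key bar is centred at image (318,164.5), about 9° off the tool axis. Stand and collar are centred below it at (318,157). The bags stay clear of the fingers' descent.

```bash
python3 - <<'E'
from h import *
c=Cmd();T=wristT({'tool_pos':c.p,'orientation':c.r.as_euler('xyz',degrees=True)})
print(wp(T,(318.3,157.3),.062),wp(T,(318,164.8),.11))
q=[wp(T,(200+x/3,60+y/3),.056) for x,y in((358,190),(440,297),(272,275))];print(q,(q[1]+q[2])/2)
P=[.4985,-.0042]
for z in (.16,.083): c.go(P+[z],R.from_euler('xyz',[180,0,140],degrees=True))
E
```

```text
[ 0.50022977 -0.00467196  0.062     ] [ 0.49893301 -0.00450524  0.11      ]
[array([0.47655389, 0.0242419 , 0.056     ]), array([0.52702489, 0.01456802, 0.056     ]), array([ 0.47274769, -0.02133333,  0.056     ])] [ 0.49988629 -0.00338266  0.056     ]
[0.0081, 0.0054, 0.1403, -0.0006, -0.0005, -0.1575]
[0.0081, 0.0055, 0.2173, -0.0006, -0.0005, -0.1575]
```

carry_out --pt "0.004 0.003 0.05 0 0 -0.08" --pt "0.0077 0.0058 0.1 0 0 -0.158" --pt "0.0077 0.0058 0.15 0 0 -0.158" --pt "0.0077 0.0058 0.19 0 0 -0.158" --pt "0.0077 0.0058 0.217 0 0 -0.158" --pt "0.0077 0.0058 0.217 0 0 -0.158"

```text
clock: 16.08
tool_pos: [0.4974, -0.0055, 0.0806]
orientation: [-179.7, -0.2, 140.0]
force: [1.0, -0.7, 0.5]
opening: 0.0356
gripper_force: 0.0
```

carry_out --pt "0 0 0 0 0 0" --pt "0 0 0 0 0 0" --pt "0 0 0 0 0 0" --pt "0 0 0 0 0 0" --grip -1

```text
clock: 16.58
tool_pos: [0.4997, -0.0038, 0.0837]
orientation: [180.0, 0.0, 140.0]
force: [-0.2, 0.3, 3.9]
opening: 0.0138
gripper_force: 30.0
```

```bash
python3 - <<'E'
from h import *
c=Cmd().add([0.0077, 0.0058, 0.217, 0, 0, -0.158]);c.show()
im=snap('wrist','w12.png');o=telemetry.get_obs();print(o['clock'],o['tool_pos'],o['orientation'],o['opening'],o['force'],o['moment'])
g=im.max(2).astype(int)
print([(r,np.where(g[r,270:360]<60)[0][[0,-1]]+270,(g[r,270:360]<60).sum()) for r in range(180,250,6) if (g[r,270:360]<60).any()])
E
```

```text
cmd [ 0.499  -0.0043  0.0833] [-1.7997e+02 -3.0000e-02  1.4003e+02]
16.625 [ 0.49976997 -0.0037741   0.0836885 ] [1.79973446e+02 2.09997213e-02 1.40054463e+02] 0.014434932377227774 [-0.80356544 -1.28617649  5.48186739] [-0.48537962  0.18170269 -0.04145772]
[(192, array([359, 359]), np.int64(1)), (198, array([355, 359]), np.int64(5)), (204, array([350, 359]), np.int64(10)), (210, array([350, 359]), np.int64(10)), (216, array([301, 359]), np.int64(30)), (222, array([299, 328]), np.int64(30)), (228, array([299, 329]), np.int64(31)), (234, array([299, 329]), np.int64(31)), (240, array([299, 329]), np.int64(31)), (246, array([293, 335]), np.int64(43))]
```

```bash
python3 - <<'E'
from h import *
i=viewer.camera_info('wrist');K,T=i['intrinsics'],np.array(i['tool_from_camera'])
g=cv2.imread('pics/w12.png').max(2).astype(int);print(g[206:222,304:324].mean(1).astype(int))
for r in (212,213,214,215,216): print(r,ray(K,T,(314,r),-.011)[:2],ray(K,T,(314,r),-.027)[:2])
c=Cmd();c.p=c.p+[0,0,.167]
D=B+R.from_euler('z',YB,degrees=True).apply([.065,0,0]);print(D)
c.go([D[0],D[1],.25],R.from_euler('xyz',[180,0,-114],degrees=True))
E
```

```text
[133 132 130 129 132 116  78  48  39  38  39  41  39  39  39  41]
212 [0.02654521 0.00117191] [0.03205762 0.00115897]
213 [0.02607519 0.00117205] [0.03163827 0.00115909]
214 [0.02560435 0.00117218] [0.03121819 0.00115922]
215 [0.02513268 0.00117232] [0.03079738 0.00115934]
216 [0.02466018 0.00117246] [0.03037582 0.00115946]
[ 0.58301395 -0.28764498  0.        ]
[-0.2464, -0.1632, 0.0003, 0.0001, -0.0009, -1.8495]
```

carry_out --pt "0 0 -0.02 0 0 0" --pt "0 0 -0.06 0 0 0" --pt "0 0 -0.11 0 0 0" --pt "0 0 -0.167 0 0 0" --pt "0 0 -0.167 0 0 0"

```text
clock: 17.25
tool_pos: [0.5017, -0.0033, 0.2546]
orientation: [179.6, 0.3, 140.1]
force: [0.5, 0.7, -2.5]
opening: 0.0138
gripper_force: 30.0
```

carry_out --pt "-0.022 -0.015 0 0 0 -0.168" --pt "-0.045 -0.03 0 0 0 -0.336" --pt "-0.067 -0.044 0 0 0 -0.504" --pt "-0.09 -0.059 0 0 0 -0.672" --pt "-0.112 -0.074 0 0 0 -0.84" --pt "-0.134 -0.089 0 0 0 -1.008" --pt "-0.157 -0.104 0 0 0 -1.176" --pt "-0.179 -0.119 0 0 0 -1.344"

```text
clock: 18.25
tool_pos: [0.5598, -0.2106, 0.2483]
orientation: [179.9, -0.1, -142.7]
force: [0.7, 0.8, -1.7]
opening: 0.0137
gripper_force: 30.0
```

```bash
python3 - <<'E'
from h import *
c=Cmd().add([0,0,-.167,0,0,0],[-0.179, -0.119, 0, 0, 0, -1.344]);c.show()
D=[.5830,-.28765]
Rd=R.from_euler('xyz',[180,0,-114],degrees=True)
p=np.array(D+[.25])+Rd.apply([.001,0,0])
c.go(p,Rd);c.go(p-[0,0,.10],Rd)
o=telemetry.get_obs();print(o['clock'],o['tool_pos'],o['orientation'])
E
```

```text
cmd [ 0.5599 -0.2104  0.2503] [ 1.7998e+02 -4.0000e-02 -1.4296e+02]
[0.0289, -0.0761, 0.0003, 0.0006, -0.0005, -0.5055]
[0.0288, -0.0761, 0.1003, 0.0006, -0.0005, -0.5055]
18.25 [ 0.55980037 -0.21055623  0.24834281] [ 1.79876628e+02 -9.63291763e-02 -1.42650300e+02]
```

carry_out --pt "0.01 -0.025 0 0 0 -0.168" --pt "0.019 -0.051 0 0 0 -0.337" --pt "0.029 -0.076 0.02 0 0 -0.505" --pt "0.029 -0.076 0.07 0 0 -0.505" --pt "0.029 -0.076 0.11 0 0 -0.505" --pt "0.029 -0.076 0.12 0 0 -0.505" --pt "0.029 -0.076 0.12 0 0 -0.505" --pt "0.029 -0.076 0.12 0 0 -0.505"

```text
clock: 19.25
tool_pos: [0.5835, -0.2882, 0.1315]
orientation: [-179.9, 0.0, -114.0]
force: [-0.2, 0.3, -1.5]
opening: 0.0137
gripper_force: 30.0
```

```bash
python3 - <<'E'
from h import *
c=Cmd().add([0.029, -0.076, 0.12, 0, 0, -0.505]);c.show()
o=telemetry.get_obs();print(o['clock'],o['tool_pos'],o['orientation'],o['force'],o['moment'])
E
```

```text
cmd [ 0.5824 -0.2886  0.1303] [ 1.7996e+02 -2.0000e-02 -1.1403e+02]
19.25 [ 0.58352654 -0.28817659  0.13148622] [-1.79921811e+02  4.56387106e-03 -1.14011453e+02] [-0.15254009  0.32119485 -1.46408832] [ 0.40049081  0.26385484 -0.04231598]
```

carry_out --pt "0 0 0.003 0 0 0" --pt "0 0 0.006 0 0 0" --pt "0 0 0.009 0 0 0" --pt "0 0 0.009 0 0 0"

```text
clock: 19.75
tool_pos: [0.5828, -0.2885, 0.1218]
orientation: [-180.0, -0.0, -114.0]
force: [-1.7, 1.4, 5.3]
opening: 0.0138
gripper_force: 30.0
```

carry_out --pt "0 0 0.001 0 0 0" --pt "0 0 0.003 0 0 0" --pt "0 0 0.003 0 0 0"

```text
clock: 20.12
tool_pos: [0.5842, -0.2892, 0.1212]
orientation: [-179.8, -0.1, -114.0]
force: [-3.0, 2.6, 16.8]
opening: 0.0135
gripper_force: 30.0
```

carry_out --pt "0 0.0006 -0.002 0 0 0" --pt "0 0.0013 -0.002 0 0 0" --pt "0 0.0013 0 0 0 0" --pt "0 0.0013 0.001 0 0 0" --pt "0 0.0013 0.001 0 0 0"

```text
clock: 20.75
tool_pos: [0.5813, -0.2876, 0.1162]
orientation: [179.9, -0.0, -114.0]
force: [0.3, -0.6, -1.9]
opening: 0.0139
gripper_force: 30.0
```

carry_out --pt "0 0 0.0015 0 0 0" --pt "0 0.0002 0.0015 0 0 0.17" --pt "0 0.0003 0.0015 0 0 0.34" --pt "-0.0001 0.0005 0.0015 0 0 0.51" --pt "-0.0002 0.0006 0.0015 0 0 0.68" --pt "-0.0002 0.0006 0.0015 0 0 0.68"

```text
clock: 21.5
tool_pos: [0.581, -0.2874, 0.1152]
orientation: [180.0, -0.0, -152.9]
force: [0.0, -1.1, -2.2]
opening: 0.0138
gripper_force: 30.0
```

```bash
python3 - <<'E'
from h import *
c=Cmd().add([0,0.0013,.013,0,0,0],[-0.0002, 0.0006, 0.0015, 0, 0, 0.68]);c.show()
o=telemetry.get_obs();print(o['clock'],o['tool_pos'],o['orientation'],o['force'],o['moment'])
E
```

```text
cmd [ 0.5807 -0.2876  0.1158] [ 1.7998e+02 -4.0000e-02 -1.5299e+02]
21.5 [ 0.58103367 -0.28736916  0.11520708] [ 1.79989918e+02 -4.67965049e-02 -1.52923383e+02] [ 0.04364204 -1.09710161 -2.24861914] [-0.44817702 -0.09896625  0.03869819]
```

carry_out --pt "0 0.0002 0 0 0 0.17" --pt "0 0.0003 0 0 0 0.34" --pt "-0.0001 0.0005 0 0 0 0.51" --pt "-0.0002 0.0006 0 0 0 0.68" --pt "-0.0002 0.0006 0 0 0 0.74" --pt "-0.0002 0.0006 0 0 0 0.74"

```text
clock: 22.25
tool_pos: [0.5808, -0.2868, 0.1152]
orientation: [-180.0, -0.0, 164.8]
force: [-0.1, -2.0, -2.6]
opening: 0.0141
gripper_force: 30.0
```

```bash
python3 - <<'E'
from h import *
c=Cmd().add([-0.0002, 0.0006, 0, 0, 0, 0.74]);c.show()
o=telemetry.get_obs();print(o['clock'],o['tool_pos'],o['orientation'],o['force'],o['moment'])
E
```

```text
cmd [ 0.5806 -0.287   0.1158] [-1.7999e+02 -4.0000e-02  1.6461e+02]
22.25 [ 0.58083218 -0.28684188  0.11524285] [-1.79968495e+02 -4.82745025e-02  1.64833963e+02] [-0.09280469 -2.03833624 -2.60762421] [-0.96048115 -0.05610187  0.06368431]
```

carry_out --pt "0 0 0 0 0 0.06" --pt "0 0 0 0 0 0.12" --pt "0 0 0 0 0 0.12"

```text
clock: 22.62
tool_pos: [0.5808, -0.2868, 0.1153]
orientation: [-180.0, -0.0, 157.9]
force: [-0.5, -2.1, -2.8]
opening: 0.0135
gripper_force: 30.0
```

```bash
python3 - <<'E'
from h import *
c=Cmd().add([0,0, 0, 0, 0, 0.12]);c.show()
o=telemetry.get_obs();print(o['clock'],o['tool_pos'],o['orientation'],o['force'],o['moment'])
E
```

```text
cmd [ 0.5806 -0.287   0.1158] [-1.7998e+02 -4.0000e-02  1.5773e+02]
22.625 [ 0.58083406 -0.28675325  0.11525133] [-1.79967623e+02 -4.70209809e-02  1.57938112e+02] [-0.53981946 -2.14024846 -2.8188423 ] [-1.02090427 -0.02043682  0.05035376]
```

carry_out --pt "0 0 0 0 0 0.06" --pt "0 0 0 0 0 0.12" --pt "0 0 0 0 0 0.12"

```text
clock: 23.0
tool_pos: [0.5808, -0.2867, 0.1153]
orientation: [-180.0, -0.0, 151.0]
force: [0.1, -2.1, -3.0]
opening: 0.0134
gripper_force: 30.0
```

```bash
python3 - <<'E'
from h import *
c=Cmd().add([0,0, 0, 0, 0, 0.12]);c.show()
o=telemetry.get_obs();print(o['clock'],o['tool_pos'],o['orientation'],o['force'],o['moment'])
E
```

```text
cmd [ 0.5806 -0.287   0.1158] [-1.7998e+02 -4.0000e-02  1.5086e+02]
23.0 [ 0.58084997 -0.2866828   0.11526331] [-1.79969531e+02 -4.23684684e-02  1.51045990e+02] [ 0.11100218 -2.11823195 -3.03535071] [-1.0229967  -0.01155974  0.08296385]
```

carry_out --pt "0 0 0 0 0 0.05" --pt "0 0 0 0 0 0.1" --pt "0 0 0 0 0 0.1"

```text
clock: 23.38
tool_pos: [0.5808, -0.2866, 0.1152]
orientation: [-180.0, -0.0, 145.3]
force: [0.7, -2.4, -2.9]
opening: 0.0136
gripper_force: 30.0
```

```bash
python3 - <<'E'
from h import *
c=Cmd().add([0,0, 0, 0, 0, 0.1]);c.show()
o=telemetry.get_obs();print(o['clock'],o['tool_pos'],o['orientation'],o['force'],o['moment'])
E
```

```text
cmd [ 0.5806 -0.287   0.1158] [-1.7997e+02 -3.0000e-02  1.4513e+02]
23.375 [ 0.58080606 -0.28661397  0.11523475] [-1.79965226e+02 -4.77770579e-02  1.45308438e+02] [ 0.70780739 -2.42920622 -2.93814914] [-1.07819122  0.04692333  0.12169304]
```

carry_out --pt "0 0 0 0 0 0.07" --pt "0 0 0 0 0 0.15" --pt "0 0 0 0 0 0.15"

```text
clock: 23.75
tool_pos: [0.5807, -0.2866, 0.1153]
orientation: [-179.9, -0.1, 136.7]
force: [-0.7, -2.0, -2.5]
opening: 0.0137
gripper_force: 30.1
```

```bash
python3 - <<'E'
from h import *
c=Cmd().add([0,0, 0, 0, 0, 0.15]);c.show()
o=telemetry.get_obs();print(o['clock'],o['tool_pos'],o['orientation'],o['force'],o['moment'])
im=snap('wrist','w13.png');g=im.max(2).astype(int)
for r in (218,224,230,236,242): w=np.where(g[r,270:360]<60)[0]+270;print(r,w[[0,-1]],len(w))
print(g[206:222,304:324].mean(1).astype(int))
E
```

```text
cmd [ 0.5806 -0.287   0.1158] [-1.7997e+02 -3.0000e-02  1.3653e+02]
23.75 [ 0.5807029  -0.28659045  0.11525784] [-1.79949563e+02 -5.07212426e-02  1.36720609e+02] [-0.65042259 -2.00276709 -2.47251259] [-0.97959335  0.26150033  0.27047666]
218 [301 327] 27
224 [299 328] 30
230 [298 328] 31
236 [298 328] 31
242 [297 330] 34
[160 161 147 128 115 102  72  51  45  45  45  46  46  47  47  46]
```

The torque rose to 0.27 N m, so the latch is at its stop. Unwinding slightly and lifting out.

carry_out --pt "0 0 0 0 0 -0.1" --pt "0 0 0 0 0 -0.2" --pt "0 0 -0.01 0 0 -0.2" --pt "0 0 -0.03 0 0 -0.2" --pt "0 0 -0.08 0 0 -0.2" --pt "0 0 -0.14 0 0 -0.2" --pt "0 0 -0.14 0 0 -0.2" --pt "0 0 -0.14 0 0 -0.2"

```text
clock: 24.8
tool_pos: [0.5811, -0.2861, 0.256]
orientation: [179.9, 0.0, 148.0]
force: [0.5, -0.2, -1.8]
opening: 0.0137
gripper_force: 30.0
```

```bash
python3 - <<'E'
from h import *
c=Cmd().add([0,0, -.14, 0, 0, -0.2]);c.show()
im=snap('wrist','w14.png');o=telemetry.get_obs();print(o['clock'],o['tool_pos'],o['orientation'],o['force'])
c.go([.499,-.0043,.2558],R.from_euler('xyz',[-179.97,-.03,140.03],degrees=True))
E
```

```text
cmd [ 0.5807 -0.287   0.2558] [-1.7997e+02 -4.0000e-02  1.4799e+02]
24.85 [ 0.58061271 -0.28608122  0.25482564] [ 1.79999064e+02 -8.97215260e-02  1.47965097e+02] [ 0.00924381  0.98992476 -0.66183136]
[0.2191, 0.1964, 0.0, 0.0, -0.0, 0.139]
```

carry_out --pt "0.037 0.033 0 0 0 0.023" --pt "0.073 0.065 0 0 0 0.046" --pt "0.11 0.098 0 0 0 0.07" --pt "0.146 0.131 0 0 0 0.093" --pt "0.183 0.164 0 0 0 0.116" --pt "0.219 0.1965 0 0 0 0.139" --pt "0.219 0.1965 0 0 0 0.139" --pt "0.219 0.1965 0 0 0 0.139"

```text
clock: 25.85
tool_pos: [0.4991, -0.0038, 0.2546]
orientation: [-179.9, -0.1, 140.1]
force: [0.2, -0.3, -2.0]
opening: 0.0139
gripper_force: 30.0
```

carry_out --pt "0 0 0.05 0 0 0" --pt "0 0 0.09 0 0 0" --pt "0 0 0.115 0 0 0" --pt "0 0 0.115 0 0 0" --pt "0 0 0.125 0 0 0" --pt "0 0 0.135 0 0 0" --pt "0 0 0.135 0 0 0"

```text
clock: 26.72
tool_pos: [0.499, -0.004, 0.12]
orientation: [-179.9, -0.1, 140.0]
force: [-0.4, -0.4, -0.6]
opening: 0.0137
gripper_force: 30.0
```

```bash
python3 - <<'E'
from h import *
c=Cmd().add([0.219, 0.1965, 0, 0, 0, 0.139],[0,0,.135,0,0,0]);c.show()
o=telemetry.get_obs();print(o['clock'],o['tool_pos'],o['orientation'],o['force'])
im=snap('top','t3.png')
E
```

```text
cmd [ 0.4991 -0.0043  0.1208] [-1.7997e+02 -3.0000e-02  1.4003e+02]
26.725 [ 0.49903609 -0.00403575  0.11998405] [-1.79933950e+02 -6.00805819e-02  1.40020119e+02] [-0.36821516 -0.43526633 -0.61262636]
```

carry_out --pt "0 0 0.012 0 0 0" --pt "0 0 0.024 0 0 0" --pt "0 0 0.034 0 0 0" --pt "0 0 0.0375 0 0 0" --pt "0 0 0.0385 0 0 0" --pt "0 0 0.0385 0 0 0"

```text
clock: 27.52
tool_pos: [0.499, -0.0042, 0.0831]
orientation: [-179.9, -0.0, 140.1]
force: [-8.1, 0.6, 18.1]
opening: 0.0138
gripper_force: 30.0
```

Contact with the stand top (18 N at z 0.083), so the key is home. Release and retreat.

carry_out --pt "0 0 0 0 0 0" --pt "0 0 0 0 0 0" --pt "0 0 0 0 0 0" --pt "0 0 0 0 0 0" --grip -0.2

```text
clock: 28.02
tool_pos: [0.4994, -0.0039, 0.0817]
orientation: [-180.0, -0.0, 140.0]
force: [0.4, -0.6, 0.5]
opening: 0.0347
gripper_force: 0.0
```

carry_out --pt "0 0 -0.03 0 0 0" --pt "0 0 -0.07 0 0 0" --pt "0 0 -0.12 0 0 0" --pt "0 0 -0.17 0 0 0" --pt "0 0 -0.218 0 0 0" --pt "0 0 -0.218 0 0 0" --pt "0 0 -0.218 0 0 0"

```text
clock: 28.9
tool_pos: [0.4991, -0.0038, 0.2993]
orientation: [-180.0, -0.1, 140.0]
force: [-0.7, 0.0, -0.2]
opening: 0.035
gripper_force: 0.0
```

```bash
python3 - <<'E'
from h import *
c=Cmd().add([0,0,.0385,0,0,0],[0,0,-.218,0,0,0]);c.show()
im=snap('wrist','w15.png');o=telemetry.get_obs();print(o['clock'],o['tool_pos'],o['orientation'],o['force'])
T=wristT({'tool_pos':c.p,'orientation':c.r.as_euler('xyz',degrees=True)})
m=(im.max(2)<60).astype(np.uint8);m[245:]=0
n,l,s,cc=cv2.connectedComponentsWithStats(m)
for i in range(1,n):
    if s[i,4]>100 and 280<cc[i][0]<360: print(s[i],cc[i],cv2.minAreaRect(np.argwhere(l==i)[:,::-1].astype(np.float32)),wp(T,cc[i],.11))
c.go([.61,-.32,.2413],R.from_euler('xyz',[180,0,-193],degrees=True))
E
```

```text
cmd [ 0.4992 -0.0043  0.3003] [-1.7997e+02 -3.0000e-02  1.4003e+02]
28.95 [ 0.49888894 -0.00392966  0.29875098] [-1.79900835e+02 -1.00840949e-01  1.40024073e+02] [-0.06454003  0.75192597  0.07217712]
[ 245   10  111  141 3097] [286.37520181  59.38876332] ((290.1519470214844, 69.68820190429688), (82.41781616210938, 140.74212646484375), 40.34665298461914) [0.40212382 0.04534723 0.11      ]
[333 119  36  55 812] [352.4137931  143.26231527] ((350.9405517578125, 145.38851928710938), (22.252792358398438, 56.25882339477539), 32.19573211669922) [0.50208918 0.04438412 0.11      ]
[308 144  12  53 618] [313.54854369 169.802589  ] ((313.4999694824219, 169.99998474121094), (51.99999237060547, 10.999998092651367), 90.0) [ 0.49791213 -0.00220121  0.11      ]
[-0.2878, -0.1708, 0.059, -0.0004, -0.0007, -0.4707]
```

The key sits where it was and upright. One look back at the latch slot, numerically.

carry_out --pt "-0.041 -0.024 0.008 0 0 -0.067" --pt "-0.082 -0.049 0.017 0 0 -0.134" --pt "-0.123 -0.073 0.025 0 0 -0.202" --pt "-0.164 -0.098 0.034 0 0 -0.269" --pt "-0.206 -0.122 0.042 0 0 -0.336" --pt "-0.247 -0.146 0.051 0 0 -0.403" --pt "-0.288 -0.171 0.059 0 0 -0.471" --pt "-0.288 -0.171 0.059 0 0 -0.471"

```text
clock: 29.95
tool_pos: [0.6094, -0.3225, 0.2363]
orientation: [-180.0, -0.4, 166.9]
force: [-0.5, 1.0, 0.0]
opening: 0.0352
gripper_force: 0.0
```

```bash
python3 - <<'E'
from h import *
c=Cmd().add([-0.288, -0.171, 0.059, 0, 0, -0.471]);c.show()
im=snap('wrist','w16.png');o=telemetry.get_obs();print(o['clock'],o['tool_pos'])
T=wristT({'tool_pos':c.p,'orientation':c.r.as_euler('xyz',degrees=True)});K=viewer.camera_info('wrist')['intrinsics']
def px(P):
    Ti=np.linalg.inv(T);q=K@(Ti[:3,:3]@P+Ti[:3,3]);return q[:2]/q[2]
Rz=R.from_euler('z',YB,degrees=True);D=B+Rz.apply([.064,0,0.052]);u=px(D);print(u)
g=im.astype(int).mean(2);x,y=np.round(u).astype(int)
print(g[y-15:y+16,x-15:x+16:1].astype(int).__floordiv__(10))
# cover far edge strip (x 30..50)
a=px(B+Rz.apply([.03,0,.035]));b=px(B+Rz.apply([.05,0,.05]));print(a,b)
for col in (x-20,x-10,x,x+10,x+18): print(col,g[int(a[1])-4:int(b[1])+4,col].astype(int))
E
```

```text
cmd [ 0.61   -0.3203  0.2413] [-1.7999e+02 -4.0000e-02  1.6702e+02]
30.0 [ 0.60933707 -0.32115942  0.23727455]
[339.92737233 137.31629345]
[[16 17 17 16 16 17 17 17 17 17 17 16 15 18 21 22 22 22 22 22 22 22 20 16
  12 11 11 11 11 10 10]
 [15 15 14 15 15 15 15 16 16 16 16 16 15 16 19 21 21 21 20 19 20 20 19 15
  11 11 10 10 10  8  7]
 [12 13 12 12 12 12 13 12 12 12 12 12 12 12 14 16 16 15 15 14 14 15 15 13
  11 10 10 10  8  7  6]
 [14 14 14 14 14 14 14 13 13 12 12 12 12 12 13 13 13 13 13 12 12 12 12 12
  11 11 11 11 11 10  9]
 [17 17 17 17 17 17 16 16 16 16 15 16 16 16 16 16 16 15 15 15 15 15 15 15
  15 14 15 14 14 15 14]
 [17 18 18 18 18 18 18 18 17 17 18 18 17 17 17 16 15 15 14 14 14 15 15 16
  16 16 17 17 18 17 16]
 [18 18 18 18 18 18 18 18 18 18 17 17 16 15 15 14 13 13 13 13 13 13 13 13
  14 15 17 17 18 17 16]
 [18 18 18 18 18 18 18 18 17 17 17 16 15 13 13 13 13 12 12 12 12 12 12 12
  13 13 14 16 17 17 15]
 [18 18 18 18 18 18 18 18 17 16 15 14 13 12 12 13 13 13 13 13 13 12 11 11
  12 12 13 14 15 16 16]
 [18 18 18 18 18 18 18 17 16 14 13 12 11 11 12 12 12 13 14 14 13 11  8  9
  10 
[... 2068 characters left out ...]
5 16 17]]
[340.18691523 100.8804768 ] [340.3997169  122.57425138]
320 [231 229 230 229 230 228 230 229 230 229 229 229 229 229 228 228 227 204
 148 113  93 108 150 171 175 174 166 143 124 152]
330 [233 233 232 234 232 232 232 233 232 230 232 232 231 231 230 231 230 218
 164 121 103 102 143 165 174 175 172 156 121 141]
340 [150 154 152 150 154 171 215 227 226 217 220 218 221 220 219 223 224 223
 226 225 226 226 227 227 228 229 227 217 162 137]
350 [226 228 227 229 231 231 225 209 204 216 220 211 180 165 177 183 163 151
 134 121 110  91  84 101 114 111 113 110 102 112]
358 [152 152 149 151 150 149 148 147 150 150 150 150 148 149 150 150 149 143
 129  83  53  55  74 100 105  90  62  45  52  80]
```

The slot now runs parallel to the box axis and the arm lies over the cover edge. Handing in.

```bash
python3 -c "
from h import *
print(workorder.close_job())"
```

```text
the job is handed in; nothing more can be done
None
```

I closed the box and handed the job in at 30 s of 67 s: the cover is seated flat, the latch is turned to its stop (slot parallel to the box, arm over the cover edge), and the key is home in its stand; I made no final check on the tape roll, screwdriver and loupe, but the arm kept clear of them.

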